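# Set the mower throttle to the third click

### The job

Set the riding mower's throttle lever (the one with the flat paddle knob) to FAST so that its cable can be fitted: push it forward with a finger until it sits in the third click counted from its rear stop, and never let it run on into the fourth, the choke. It may have been left at the stop or in the first click. Push gently without gripping the lever, leave the blade lever and everything standing about where it is, and take the hand clear.

Things in the scene. Friction and masses are not known exactly. Their poses are not given: they have to be found in the camera images.
- console: Grey control console of a riding mower, 240 (x) x 440 (y), screwed to a plywood board 300 x 470; it does not move. Origin: centre of the board's underside, on the bench; x FORWARD (away from the operator, who is on the robot's side), y left, z up. Flat panel 112 above the bench. Two levers in slots along x: throttle at y = -100, blade lever at y = 0. Far pod (x 84 to 116) 28 above the panel.
- throttle (a joint): Throttle lever's angle, rad, growing forward (console +x). Five sprung notches 0.2094 (12 deg) apart: 0 rear stop, leaning 24 deg back to the operator; 0.209 first click; 0.419 second; 0.628 third (FAST), 12 deg forward; 0.838 fourth (CHOKE), at the front stop. Starts in the rear stop or first notch; on a crest between, at most, for a moment.
- throttle_knob (a point): Centre of the throttle's knob: a flat black paddle, 14 thick (fore and aft) x 34 wide x 40 along the lever, on a flat steel bar 10 x 4. It moves on an arc of radius 105 about the pivot. The point's z axis runs up along the lever, x forward, out of the paddle's flat face. Key and clutch knob, 85 to its right, rise 36 above the panel.
- throttle_pivot (a point): Fixed pivot of the throttle, inside the console, 72 above the bench, 40 below the panel; axis along console y. At the knob, square to the lever, it breaks out of a notch at 5 N (10 to 12 N level at the rear stop, where the finger drags); the force falls to nothing at the crest half-way, then it snaps on by itself: 22 mm of knob travel a click, the last 11 the snap. A dark scallop beside the slot marks each notch.
- blade_lever (a joint): Angle of the blade lever in rad, 0 at its start (leaning 20 deg back), growing forward; stiff. Not to be moved.
- blade_ball (a point): Centre of the round ball knob (diameter 32) of the blade lever, 100 to the left of the throttle, 122 from its pivot, about 187 above the bench.
- spray_can_mid (a point): tall spray can, diameter 66, height 190, standing on the bench to the left of the console. The point is its centre, half-way up.
- screw_jar_mid (a point): squat glass jar with a steel lid, diameter 68, height 80, standing on the bench to the right of the console. The point is its centre, half-way up.
- deep_socket_mid (a point): long steel socket, diameter 28, height 65, standing in the console's oddments tray. The point is its centre, half-way up.
- short_socket_mid (a point): small steel socket, diameter 22, height 30, standing on the console's panel between the two levers, a little beyond them. The point is its centre, half-way up.
- plug_carton_mid (a point): small upright carton, 30 x 30 x 85 tall, on the bench to the left of the console. The point is its centre, half-way up.
- wrench: stubby steel wrench, 120 long, lying in the console's oddments tray. Origin: under the middle of its length; long axis x.
- screwdriver: screwdriver, 200 long, handle 26 thick, lying on the bench to the right of the console. Origin: under the middle of its length; long axis x.

How it is judged:
On the way, in this order (a step that is already met when the one before it is completed fails the run):
1. the robot's finger pushes the throttle lever out of its second click (value of joint throttle above 0.4 rad and contact force between any of the fingers, the arm and throttle above 0.5 N).
2. the lever sits in the third notch (value of joint throttle between 0.578 and 0.678 rad), for 0.2 s.
At the end, for the whole second after the job is handed in: The throttle lever rests in its third notch (0.628 rad, within 0.05), the blade lever within 0.06 rad of its start, every loose thing within 20 mm of where it stood, and the hand clear of everything (all of step 2 and velocity of joint throttle between -0.05 and 0.05 rad/s and value of joint blade_lever below 0.06 rad and distance of each of spray_can_mid, screw_jar_mid, deep_socket_mid, short_socket_mid, plug_carton_mid, wrench, screwdriver from where it was at the start of the episode below 0.02 m); the robot touches nothing.
It fails at once if the throttle lever ran on into the fourth click (choke) (value of joint throttle above 0.76 rad).
It fails at once if the throttle lever was gripped or forced (more than 30 N between fingers and lever) (contact force between the fingers and throttle above 30 N).
It fails at once if the blade lever was moved (value of joint blade_lever above 0.12 rad).
It fails at once if a loose thing was lifted, carried or knocked away (distance of any of spray_can_mid, screw_jar_mid, deep_socket_mid, short_socket_mid, plug_carton_mid, wrench, screwdriver from where it was at the start of the episode above 0.03 m).
It also fails if it takes over 59 s, if anything falls off the work surface, if the arm or the gripper's body presses on something with over 40 N, if the wrist force passes 120 N, or if a joint passes its speed limit or range.

### The arm

A 6-joint arm with a two-finger parallel gripper is mounted at the origin on the work surface. World frame = base frame: x ahead of the robot, y to its left, z up, the work surface at z = 0. Lengths are in m, angles in rad, forces in N, time in s.
With the tool pointing down it reaches from about 0.25 to 0.775 m from the base axis. Payload 4 kg.
Tool frame: the origin (TCP) lies on the centre line of the jaws, within the pads' length; the fingertips stand 14 mm ahead of it and the grasp point (between the pads) lies 5 mm behind it (robot.tcp_to_tips is the distance from the TCP to the fingertips, in m); z points along the fingers, y is the line along which they close (so a half turn about z gives the same grasp; the last joint's range is limited). The gripper opens to 94 mm and grips with 3 to 60 N. Pads are 16 mm wide; open, the fingers measure 119 mm over their backs; the gripper's body (75 mm by 177 mm) begins 78 mm behind the grasp point.
Start: joints at [-0.103, 0.087, 1.371, -0, 1.684, -0.103], TCP at [0.55, -0, 0.22] pointing down, gripper open.
Joint ranges: [-3.1, 3.1], [-0.76, 2.03], [0.27, 2.55], [-1.08, 4.22], [0.17, 2.65], [-2.57, 2.57]. Speed limits (rad/s): [2.79, 2.79, 3.14, 3.14, 3.14, 3.14].

### API

Orientations are given as [roll, pitch, yaw] about the fixed x, y, z axes, in that order (R = Rz(yaw) Ry(pitch) Rx(roll)).
In Python, from bench import robot gives the robot as it stands.
- The arm moves only by the tool carry_out, never from a script. Its argument "increments" is a list of rows, each a list of 3 entries, a list of its own where there are three numbers: the closure in counts, from 0 (fully open) to 255 (shut), then the shift along the tool's x, y, z in mm, then the turn about the tool's z in degrees. In form: [[fingers, [dx, dy, dz], twist], ...]. A call has 1 to 8 rows; each row shifts and turns the commanded pose from where the row before left it, along the tool's axes as they then stand; what a row does not reach is not made up. A row lasts 1/10 s, in which the tool goes at most 50 mm and 8.59 degrees, less where a joint would pass 70% of its speed; a pose out of reach is approached as far as the arm can. A call with a gripper value outside its range is refused whole. The fingers move at their own pace and stop on an object; the grip force is fixed at half the most. Time passes only in rows, so rows that do not move let the fingers close. It gives the time, the measured TCP pose, the force, the opening and the grip force at its end, in the units of the state.
- robot.get_obs(): the state, without advancing time (a new reading comes with each control period).
- robot.snapshot(name): name is "scene" or "side" or "wrist"; returns the picture (480x640x3 uint8, blue, green, red); there is no depth.
- robot.get_calibration(name): a dict with "vfov" (degrees; the focal length in pixels is half the picture's height over the tangent of half this angle, whatever the lens; pixels are square), "cx", "cy" (the principal point, pixels), "T" (4x4, takes a point from camera to world coordinates). Camera axes: x right, y down, z forward; pixel columns grow to the right and rows downward; lengths in m; the calibration is good to about 2 mm. The wrist camera is an equidistant fisheye: a pixel r from the principal point sees the ray r / f radians off the axis. A picture is of the moment at which its call begins: read the wrist's pose just before it. get_calibration takes no time and is no camera call; for the wrist camera it gives the pose at the moment of the call.
- robot.close_job(): hands the job in; it is judged then, once.
The state is a dict: "time": time; "joint_positions": joint angles; "qvel": joint speeds; "joint_torque": joint torques, N m; "tool_pos": TCP position; "ee_rot": TCP orientation; "wrist_force": force on the tool from outside, world axes, zero at the start; "wrist_torque": the same for the moment, N m; "width": finger opening in m; "finger_force": force on a finger pad.
Only numpy, scipy, OpenCV 4.12 (cv2) and the standard library are available. Lean on these libraries where they do the work, as an engineer would, in place of code of your own. Each camera call takes 0.05 s, during which the arm holds its last target. There are 200 camera calls.

## Working session

There is one attempt and no reset: what is moved stays moved. The work goes in short steps, Python scripts to look and compute and a tool call to move; the robot and the scene stay as the last step left them, time stands still between calls to the robot, and variables do not carry over. Pictures are saved under pics/ and viewed, at most 10 in all, crops included, and the job is handed in when it is done.

Besides the shell and the picture viewer there is one more tool, called after "Call:" in YAML: its name, and indented under it one key for each argument. carry_out: Moves the arm, as the interface text tells. Its arguments: {"type":"object","properties":{"increments":{"type":"array","items":{"type":"array"}}},"required":["increments"]}

```bash
mkdir -p pics; ls
python3 - <<'E'
from bench import robot
import cv2,numpy as np
np.set_printoptions(precision=4,suppress=True)
o=robot.get_obs();print(o)
for n in("scene","side","wrist"):
    c=robot.get_calibration(n);print(n,c)
    cv2.imwrite(f"pics/{n}0.png",robot.snapshot(n))
E
```

```text
pics
{'time': 0.0, 'joint_positions': array([-0.1031,  0.0879,  1.3722, -0.    ,  1.6836, -0.1031]), 'qvel': array([ 0.0008, -0.0012, -0.0001, -0.0007, -0.0018, -0.0003]), 'joint_torque': array([  0.0013, -34.0183, -30.2424,   0.0718,   0.033 ,  -0.0001]), 'tool_pos': array([0.5495, 0.    , 0.2183]), 'ee_rot': array([-3.1394, -0.0002,  1.5708]), 'wrist_force': array([ 0.5703,  0.4885, -1.362 ]), 'wrist_torque': array([ 0.0508,  0.0103, -0.0205]), 'finger_force': 0.0, 'width': 0.09436317720800745}
scene {'vfov': 51.786308546450186, 'cx': 318.67843330842624, 'cy': 233.88223342741736, 'T': array([[-0.0412,  0.8088, -0.5866,  1.1594],
       [ 0.9992,  0.0334, -0.0241,  0.0441],
       [ 0.0001, -0.5871, -0.8095,  0.8993],
       [ 0.    ,  0.    ,  0.    ,  1.    ]])}
side {'vfov': 50.65812433590796, 'cx': 326.9295222649815, 'cy': 239.9386503620447, 'T': array([[-0.9218, -0.2831,  0.265 ,  0.3052],
       [-0.3875,  0.6459, -0.6578,  0.7406],
       [ 0.015 , -0.709 , -0.705 ,  0.9191],
       [ 0.    ,  0.    ,  0.    ,  1.    ]])}
wrist {'vfov': 65.70646984690485, 'cx': 321.1690533605871, 'cy': 243.0527700272379, 'T': array([[ 1.    ,  0.0013, -0.0023,  0.5496],
       [ 0.0006, -0.9662, -0.2578,  0.0751],
       [-0.0026,  0.2578, -0.9662,  0.3845],
       [ 0.    ,  0.    ,  0.    ,  1.    ]])}
```

View pics/scene0.png

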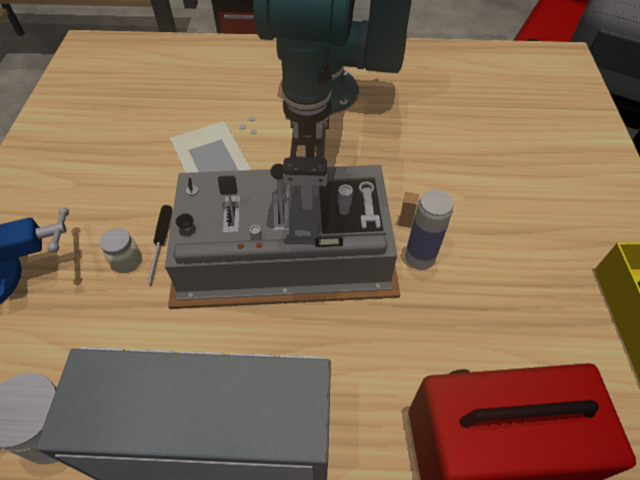

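View pics/side0.png

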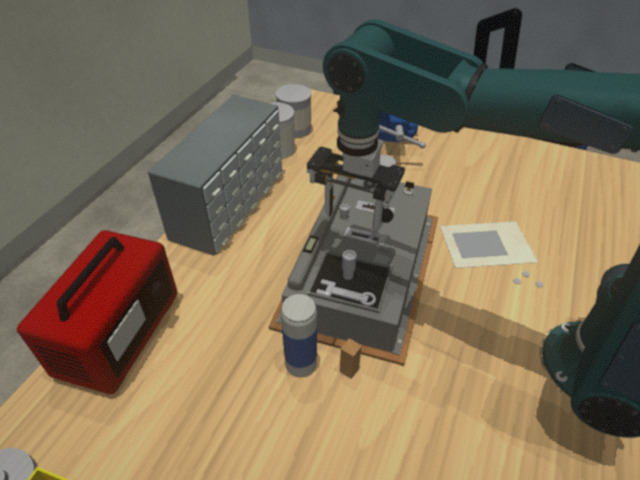

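View pics/wrist0.png

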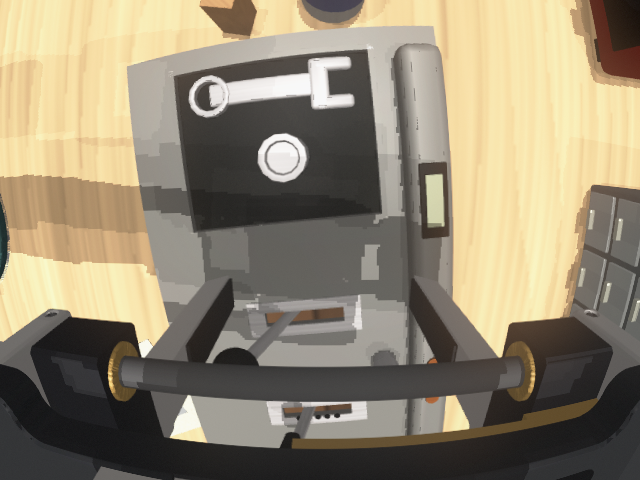

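The scene view shows the throttle paddle near (228,185), the slot near (231,213) and the blade ball at (278,172). The console is roughly square to the world. In the wrist view the hand hides the throttle (about 300,430). I'll zoom in on the scene view to measure the panel and the lever.

Run:
```python
import cv2
a=cv2.imread("pics/scene0.png")
cv2.imwrite("pics/crop1.png",cv2.resize(a[155:310,160:320],None,fx=5,fy=5,interpolation=cv2.INTER_CUBIC)[:600])
```

```text
(no output)
```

View pics/crop1.png

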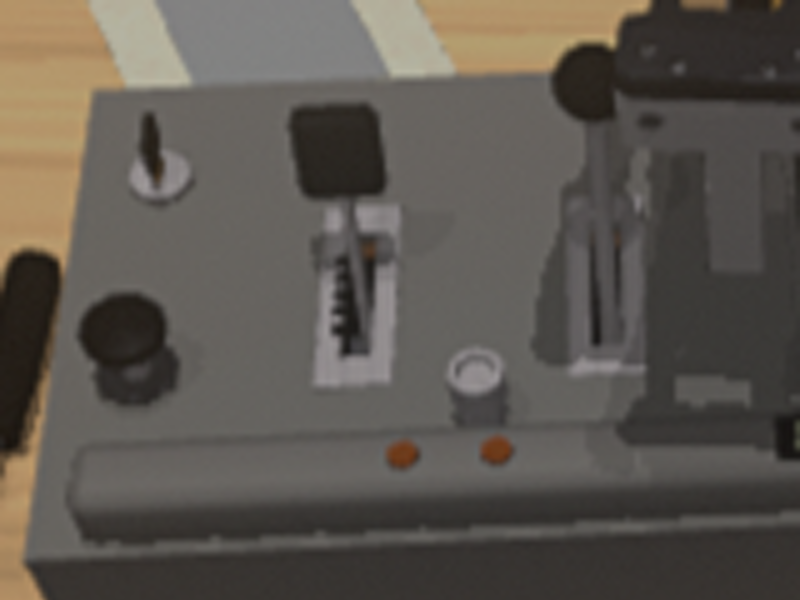

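The crop shows the paddle centred at crop (339,150), which is image (227.8,185). The scallops lie along crop x≈340 and y 250–335, and the white slot plate spans crop (325–400, 205) to (315–390, 385). The panel's left edge runs from (95,91) to (30,562).

```bash
cat > h.py <<'E'
from bench import robot
import numpy as np
np.set_printoptions(precision=4,suppress=True)
def ray(n,p,c=None):
    c=c or robot.get_calibration(n);f=240/np.tan(np.radians(c["vfov"]/2))
    d=np.array([(p[0]-c["cx"])/f,(p[1]-c["cy"])/f,1.])
    if n=="wrist":
        r=np.hypot(d[0],d[1]); d=np.array([d[0]/r*np.sin(r),d[1]/r*np.sin(r),np.cos(r)])
    return c["T"][:3,3],c["T"][:3,:3]@d
def onz(n,p,z,c=None):
    o,d=ray(n,p,c);return o+d*(z-o[2])/d[2]
E
python3 - <<'E'
from h import *
k=lambda x,y:(160+x/5-.4,155+y/5-.4)
P={"corner rear-right":k(95,91),"corner front-right":k(30,562),"corner rear-left":(384,167),"corner front-left":(395,267),
"plate rr":k(327,205),"plate rl":k(401,205),"plate fr":k(315,385),"plate fl":k(390,383),
"scal281":k(342,281),"scal298":k(341,298),"scal316":k(339,316),"scal333":k(337,333)}
for n,p in P.items(): print(n,onz("scene",p,.112))
for z in (.168,.1747): print("paddle",z,onz("scene",k(339,150),z))
print("ball",onz("scene",k(588,82),.187))
E
```

```text
corner rear-right [ 0.4386 -0.2885  0.112 ]
corner front-right [ 0.6775 -0.2631  0.112 ]
corner rear-left [0.403  0.1555 0.112 ]
corner front-left [0.6597 0.1668 0.112 ]
plate rr [ 0.4985 -0.1785  0.112 ]
plate rl [ 0.4973 -0.1477  0.112 ]
plate fr [ 0.5912 -0.1691  0.112 ]
plate fl [ 0.589  -0.1396  0.112 ]
scal281 [ 0.5386 -0.1662  0.112 ]
scal298 [ 0.5473 -0.1653  0.112 ]
scal316 [ 0.5566 -0.1647  0.112 ]
scal333 [ 0.5652 -0.1643  0.112 ]
paddle 0.168 [ 0.5172 -0.1623  0.168 ]
paddle 0.1747 [ 0.523  -0.1604  0.1747]
ball [ 0.4945 -0.0647  0.187 ]
```

The plate and edges give a console yaw of about 5.3°. The plate and scallop centre put the pivot near (0.545, -0.159). The paddle then sits at x≈0.523, z≈0.175, which suggests the first click. Next I'll shut the fingers, rise, line up the yaw and go behind the lever at height for a close look.

Call:
carry_out:
  increments:
    - [255,[0,0,-40],-5.3]
    - [255,[-40,-24,0],0]
    - [255,[-40,-24,0],0]
    - [255,[-40,-24,0],0]
    - [255,[-38,-24,0],0]
    - [255,[0,0,0],0]
    - [255,[0,0,0],0]
    - [255,[0,0,0],0]

```text
time: 0.95
tool_pos: [0.4693, -0.1653, 0.2593]
ee_rot: [3.142, -0.001, 1.664]
wrist_force: [-0.6, 1.1, -0.1]
width: 0.0333
finger_force: 0.0
```

Run:
```python
from h import *
import cv2
o=robot.get_obs();print(o["time"],o["tool_pos"],o["ee_rot"],o["width"],o["wrist_force"])
import pickle;pickle.dump(robot.get_calibration("wrist"),open("w1.pkl","wb"))
cv2.imwrite("pics/w1.png",robot.snapshot("wrist"))
cv2.imwrite("pics/s1.png",robot.snapshot("scene"))
```

```text
0.95 [ 0.4693 -0.1653  0.2593] [ 3.1415 -0.0008  1.6643] 0.033324800177340894 [-0.5653  1.0879 -0.1307]
```

View pics/w1.png

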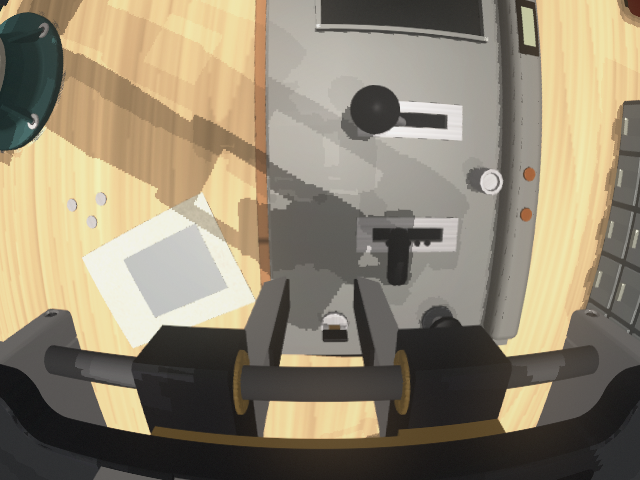

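The wrist view shows the throttle paddle edge-on at (388–410, 230–285). The slot plate spans (358–458, 218–252) and the slot itself (373–442, 235). Two or three scallops show at (415–430, 243), ahead of the paddle. The fingers, still closing, are at (270–395, 280).

Run:
```python
from h import *
import pickle,cv2
c=pickle.load(open("w1.pkl","rb"))
a=cv2.imread("pics/w1.png")
O=np.array([.545,-.159]);u=np.array([np.cos(.093),np.sin(.093)]);v=np.array([-u[1],u[0]])
def s(p,z): q=onz("wrist",p,z,c)[:2]-O; return np.array([q@u,q@v])*1000
for p in [(358,218),(458,218),(357,251),(457,252),(373,235),(442,235),(415,243),(422,243),(429,243)]: print(p,s(p,.112))
for y in (262,270,278): 
    r=a[y,375:425].sum(1); i=np.where(r<130)[0]+375; print(y,i.min(),i.max(),s((i.min(),y),.175),s((i.max(),y),.175),s((i.min(),y),.195),s((i.max(),y),.195))
cv2.imwrite("pics/c2.png",np.hstack([cv2.resize(a[200:300,340:470],None,fx=4,fy=4,interpolation=2)]))
```

```text
(358, 218) [-44.5723  14.5912]
(458, 218) [46.6757 15.6737]
(357, 251) [-44.7135 -14.9787]
(457, 252) [ 48.6855 -16.1396]
(373, 235) [-31.0109  -0.4431]
(442, 235) [32.3922 -0.1484]
(415, 243) [ 7.3818 -7.625 ]
(422, 243) [13.9273 -7.6167]
(429, 243) [20.5415 -7.6084]
262 388 406 [-28.4395  -4.9724] [-15.1519  -5.0516] [-32.2531   1.4663] [-20.0268   1.3934]
270 388 406 [-28.1061 -11.0293] [-14.7247 -11.1507] [-31.9464  -4.1068] [-19.6337  -4.2185]
278 388 405 [-27.7525 -17.178 ] [-15.0278 -17.3325] [-31.621   -9.7645] [-19.9126  -9.9067]
```

View pics/c2.png

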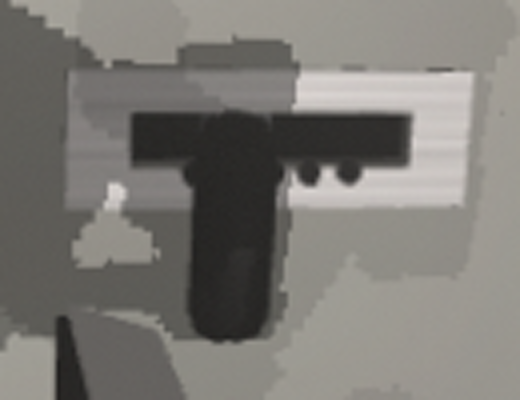

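The lever is in the first click: the paddle is 22.7 mm behind the pivot, and the notches on the scallops agree. The pivot is 0.8 mm ahead of my estimate, and the hand is on the slot's line (0.8 mm off). I'll lower the shut fingers behind the paddle, with the tips at about 0.172.

Call:
carry_out:
  increments:
    - [255,[0,0,37],0]
    - [255,[0,0,36],0]
    - [255,[0,0,0],0]
    - [255,[0,12,0],0]
    - [255,[0,12,0],0]
    - [255,[0,0,0],0]
    - [255,[0,0,0],0]

```text
time: 1.75
tool_pos: [0.4943, -0.1642, 0.1881]
ee_rot: [3.139, 0.001, 1.664]
wrist_force: [-0.6, 0.5, 0.6]
width: 0.0007
finger_force: 0.0
```

Call:
carry_out:
  increments:
    - [255,[0,2,0],0]
    - [255,[0,2,0],0]
    - [255,[0,1.5,0],0]
    - [255,[0,1.5,0],0]
    - [255,[0,1.5,0],0]
    - [255,[0,0,0],0]

```text
time: 2.35
tool_pos: [0.501, -0.1633, 0.1866]
ee_rot: [-3.141, 0.0, 1.663]
wrist_force: [-1.3, 0.2, 1.0]
width: 0.0005
finger_force: 0.9
```

Call:
carry_out:
  increments:
    - [255,[0,1.5,0],0]
    - [255,[0,1.5,0],0]
    - [255,[0,0,0],0]

```text
time: 2.65
tool_pos: [0.5031, -0.1631, 0.187]
ee_rot: [-3.139, 0.0, 1.663]
wrist_force: [-6.0, 0.6, 3.4]
width: 0.0002
finger_force: 3.1
```

Call:
carry_out:
  increments:
    - [255,[0,1.5,0],0]
    - [255,[0,1.5,0],0]
    - [255,[0,1.5,0],0]
    - [255,[0,1.5,0],0]
    - [255,[0,0,0],0]

```text
time: 3.15
tool_pos: [0.5109, -0.1623, 0.1863]
ee_rot: [3.14, 0.0, 1.663]
wrist_force: [-0.6, -0.5, 0.0]
width: 0.0006
finger_force: 0.3
```

Run:
```python
from h import *
import cv2,pickle
c=robot.get_calibration("wrist");a=robot.snapshot("wrist");pickle.dump((c,a),open("w3.pkl","wb"))
print(robot.get_obs()["wrist_force"],c["T"][:3,3])
cv2.imwrite("pics/c3.png",cv2.resize(a[180:340,300:500],None,fx=3.5,fy=3.5,interpolation=2))
```

```text
[-0.2306 -0.1883  0.2839] [ 0.5036 -0.0876  0.3524]
```

View pics/c3.png

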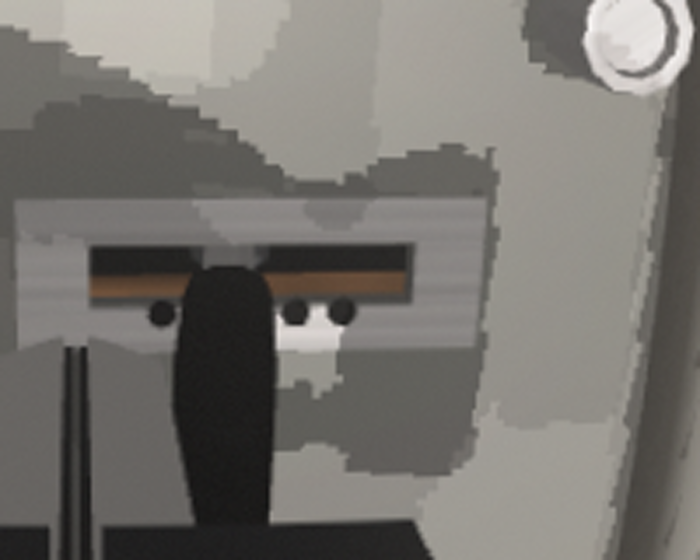

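The crop shows scallops at crop x 162, 295 and 342, with the paddle over the middle ones at 178–275. The finger's front edge is about at the paddle.

```bash
cat >> h.py <<'E'
O=np.array([.545,-.159]);u=np.array([np.cos(.093),np.sin(.093)]);v=np.array([-u[1],u[0]])
def s(p,z,c): q=onz("wrist",p,z,c)[:2]-O; return np.array([q@u-.0008,q@v])*1000
def paddle(c,a):
    # row where v=-8 at top plane z~.196: dark run; gives top-face edges
    for y in range(265,320,8):
        i=np.where(a[y,340:430].sum(1)<130)[0]+340
        if len(i): print(y,i.min(),i.max(),s((i.min(),y),.196,c),s((i.max(),y),.196,c))
E
python3 - <<'E'
from h import *
import pickle
paddle(*pickle.load(open("w3.pkl","rb")))
E
```

```text
265 352 377 [-21.6306  23.1025] [-10.395   23.0498]
273 352 377 [-21.5346  19.3302] [-10.2201  19.2565]
281 350 377 [-22.3375  15.5048] [-10.0346  15.4043]
289 350 377 [-22.2367  11.6121] [-9.8381 11.488 ]
297 350 377 [-22.13     7.6508] [-9.6301  7.5022]
305 351 377 [-21.5539   3.6108] [-9.41    3.4413]
313 353 376 [-20.4949  -0.5163] [-9.6529 -0.6911]
```

The paddle's top sits at s≈-16 mm, about -7°, so it is just short of the crest between the first and second clicks and the force is near zero. I'll ease on.

Call:
carry_out:
  increments:
    - [255,[0,1.5,0],0]
    - [255,[0,1.5,0],0]
    - [255,[0,0,0],0]
    - [255,[0,0,0],0]

```text
time: 3.6
tool_pos: [0.5136, -0.162, 0.1863]
ee_rot: [3.141, -0.0, 1.664]
wrist_force: [-0.1, -0.1, 0.4]
width: 0.0003
finger_force: 0.0
```

Run:
```python
from h import *
c=robot.get_calibration("wrist");paddle(c,robot.snapshot("wrist"))
```

```text
265 367 393 [-12.2347  23.175 ] [-0.4139 23.1024]
273 367 397 [-12.0918  19.3924] [ 1.6711 19.2701]
281 367 400 [-11.9402  15.5512] [ 3.3358 15.3718]
289 366 402 [-12.2394  11.651 ] [ 4.5676 11.4068]
297 366 401 [-12.0731   7.6781] [4.3942 7.3958]
305 366 400 [-11.8973   3.6305] [4.2306 3.3118]
313 368 400 [-10.7676  -0.5134] [ 4.5641 -0.8653]
```

It snapped into the second click (paddle about upright), with the finger 12–13 mm behind. I'll close the gap and load it gently. The crest should come with the finger face near +3.5, at TCP x≈0.537.

Call:
carry_out:
  increments:
    - [255,[0,4,0],0]
    - [255,[0,4,0],0]
    - [255,[0,2,0],0]
    - [255,[0,1.5,0],0]
    - [255,[0,1.5,0],0]
    - [255,[0,1,0],0]
    - [255,[0,0,0],0]

```text
time: 4.35
tool_pos: [0.5269, -0.1608, 0.1865]
ee_rot: [-3.141, -0.0, 1.663]
wrist_force: [-1.6, 0.0, 0.6]
width: 0.0001
finger_force: 1.0
```

Call:
carry_out:
  increments:
    - [255,[0,1.5,0],0]
    - [255,[0,1.5,0],0]
    - [255,[0,1.5,0],0]
    - [255,[0,1,0],0]
    - [255,[0,0,0],0]

```text
time: 4.85
tool_pos: [0.5325, -0.1603, 0.1866]
ee_rot: [-3.141, -0.0, 1.663]
wrist_force: [-2.2, -0.1, 0.9]
width: 0.0006
finger_force: 1.3
```

Call:
carry_out:
  increments:
    - [255,[0,1,0],0]
    - [255,[0,1,0],0]
    - [255,[0,1,0],0]
    - [255,[0,0,0],0]

```text
time: 5.25
tool_pos: [0.5363, -0.1599, 0.1865]
ee_rot: [3.14, 0.0, 1.663]
wrist_force: [0.4, -0.2, 0.1]
width: 0.0007
finger_force: 0.3
```

Call:
carry_out:
  increments:
    - [255,[0,1,0],0]
    - [255,[0,0,0],0]
    - [255,[0,0,0],0]

```text
time: 5.55
tool_pos: [0.537, -0.1599, 0.1864]
ee_rot: [3.141, 0.0, 1.663]
wrist_force: [-0.1, 0.1, -0.8]
width: 0.0004
finger_force: 0.0
```

Run:
```python
from h import *
c=robot.get_calibration("wrist");paddle(c,robot.snapshot("wrist"))
```

```text
265 342 368 [ 0.1486 23.0314] [11.7739 22.9895]
273 342 373 [ 0.2132 19.2626] [14.1917 19.1871]
281 343 377 [ 0.7328 15.4337] [16.2008 15.3187]
289 348 378 [ 3.0838 11.5301] [16.861  11.3948]
297 350 378 [4.1013 7.5613] [17.0726  7.4064]
305 351 378 [4.6772 3.5197] [17.2964  3.3426]
313 353 377 [ 5.7361 -0.609 ] [17.0569 -0.7925]
```

The front edge of the paddle's top is at 17 mm. That is almost at the crest, which should be about 20. A little more.

Call:
carry_out:
  increments:
    - [255,[0,1,0],0]
    - [255,[0,0,0],0]
    - [255,[0,0,0],0]

```text
time: 5.9
tool_pos: [0.5378, -0.1598, 0.1865]
ee_rot: [3.141, 0.0, 1.663]
wrist_force: [-0.5, 0.3, 0.1]
width: 0.0003
finger_force: 0.0
```

Run:
```python
from h import *
c=robot.get_calibration("wrist");paddle(c,robot.snapshot("wrist"))
```

```text
265 341 368 [ 0.5028 23.0376] [12.5805 22.9958]
273 341 373 [ 0.5642 19.2667] [14.9996 19.1911]
281 343 377 [ 1.5319 15.434 ] [17.0097 15.3206]
289 348 378 [ 3.8842 11.5282] [17.6701 11.3943]
297 350 378 [4.9022 7.5569] [17.8815  7.4034]
305 351 378 [5.4783 3.5128] [18.1052  3.3373]
313 353 377 [ 6.5377 -0.6184] [17.8654 -0.8004]
```

Still just under the crest, moving along with the finger. Another 1–2 mm.

Call:
carry_out:
  increments:
    - [255,[0,1,0],0]
    - [255,[0,0.5,0],0]
    - [255,[0,0,0],0]
    - [255,[0,0,0],0]

```text
time: 6.35
tool_pos: [0.5393, -0.1597, 0.1865]
ee_rot: [3.141, 0.0, 1.663]
wrist_force: [0.3, 0.5, -0.3]
width: 0.0004
finger_force: 0.0
```

Run:
```python
from h import *
c=robot.get_calibration("wrist");paddle(c,robot.snapshot("wrist"))
```

```text
265 355 385 [ 8.1856 23.0331] [21.7345 22.9637]
273 355 395 [ 8.2905 19.2547] [26.5612 19.1102]
281 355 399 [ 8.4018 15.4178] [28.6875 15.2035]
289 355 399 [ 8.5197 11.5175] [28.965  11.2526]
297 354 398 [8.1836 7.5526] [28.7806  7.2411]
305 355 398 [8.7764 3.5049] [29.0873  3.1448]
313 359 397 [10.794  -0.6435] [28.9253 -1.0206]
```

The lever snapped on: the edge jumped to 29 mm, which fits the third notch. I'll back off and rise.

Call:
carry_out:
  increments:
    - [255,[0,-20,0],0]
    - [255,[0,-30,0],0]
    - [255,[0,-20,0],0]
    - [255,[0,0,-40],0]
    - [255,[0,0,-30],0]
    - [255,[0,0,0],0]
    - [255,[0,0,0],0]
    - [255,[0,0,0],0]

```text
time: 7.2
tool_pos: [0.4691, -0.1659, 0.2551]
ee_rot: [-3.14, -0.001, 1.663]
wrist_force: [0.2, 0.5, 0.2]
width: 0.0007
finger_force: 0.0
```

Run:
```python
from h import *
import cv2
c=robot.get_calibration("wrist");a=robot.snapshot("wrist")
b=robot.snapshot("scene")
x=cv2.resize(a[150:310,320:520],(500,400));y=cv2.resize(b[155:283,160:256],(300,400))
cv2.imwrite("pics/f.png",np.hstack([x,y]))
for p in [(380,235)]: print(s(p,.112,c))
```

```text
[-26.876    0.0891]
```

View pics/f.png

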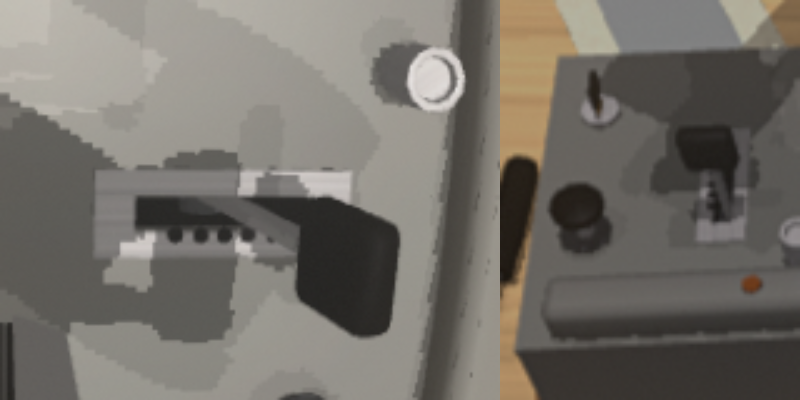

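The lever leans forward, with the paddle's front edge at crop (399,240) in the wrist view and its centre at crop (707,148) in the scene view. I'll check the angle against both before handing in.

Run:
```python
from h import *
c=robot.get_calibration("wrist")
print("front edge, 32.8 expected", s((479.6,246),.193,c))
for z in (.168,.1747,.177):
    q=onz("scene",(226.2,202.4),z)[:2]-O; print(z,(q@u-.0008)*1000,(q@v)*1000)
```

```text
front edge, 32.8 expected [29.5852 12.633 ]
0.168 16.64835087540517 -0.38817014696424085
0.1747 22.26597663856509 0.9451001594885334
0.177 24.194415333381254 1.4027899661812282
```

Both views agree with 12° forward, the third notch: the knob is at 22.3 mm against 21.8 expected. The hand is clear.

```bash
python3 -c "
from bench import robot
print(robot.close_job())"
```

```text
the job is handed in; nothing more can be done
None
```

I pushed the throttle from the first click into the third (FAST) and handed the job in; the knob measures 22.3 mm forward of the pivot against 21.8 mm expected, the hand is clear, and nothing else was touched as far as I saw, but the bench gave no verdict.

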